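# Put the last spool away and latch the case

## Task

Put the loose wooden spool fully down on the bare post in the spool case, then close the lid, then swing the hook round until it rests home in its catch on the lid. Leave the other things on the table where they are.

Things in the scene. Friction and masses are not known exactly. Their poses are not given: they have to be found in the camera images.
- case: Wooden spool case, lid open, fixed to the table; yaw within 0.3 of the world's. Origin under the tray's centre, z up. Tray outside 226 (own x) x 152 (own y) x 75 high, walls 6, inner floor 8 above the table. The lid is hinged along the +y rim. Along the -y side runs a solid rail, own y -76 to -108, 83 high, flush with the closed lid, carrying the hook.
- case_middle (a point): Centre of the case's inner floor, 8 above the table. Three places lie in a row along the case's x at -70, 0 and +70 from here: one is the bare post, the other two hold fixed wooden spools like the loose one (tops 60 above the table).
- post: The bare steel post in the case, in one of the three places (it varies): 8 dia with a tapered tip, 35 high, on a foot disc 26 dia x 2 thick. Origin under the foot disc, 8 above the table, own z up. A spool that is fully down on it has its underside 2 above this origin.
- spool: The loose spool: plain light wood, straight-sided, 32 dia x 50 high, through bore 13 dia, 40 g, standing upright on the table to the right of the case. Origin at the centre of its underside, own z along the bore.
- lid (a joint): Lid angle in rad: 0 = closed, grows as it opens; starts at 1.6 to 1.9 (about upright), stop at 2.0. Board 226 x 150 x 8 (180 g) on a stiff hinge: stays where it is left, about 1 to 3 N at its free edge moves it. Closed, it reaches from the hinge to the case's -y, its top 83 above the table. It clears a spool that is fully down.
- lid_hinge (a point): Middle of the lid's hinge axis, which is parallel to the case's x: 76 to +y of the case's origin, 79 above the table (the lid's mid-thickness).
- lid_edge (a point): Middle of the lid's free edge, mid-thickness, 151 from the hinge axis.
- stud (a point): Foot of the brass headed stud (7 dia, head 12 dia, 11 high) on the lid's upper face, the hook's catch: with the lid closed at case x = 0, y = -37.
- hook (a joint): Swing hook's angle in rad about a vertical pivot on the rail: 0 = home round the stud (a stop), arm towards the case's +y; grows counter-clockwise from above as it opens. Starts at 1.4 to 2.2, arm along the rail to the case's -x. Stays where left; about 1 N at the tab moves it. Lid and hook do not collide with one another.
- hook_pivot (a point): Pivot of the hook on top of the rail, at case x = 0, y = -92, 83 above the table. The hook is a 6 thick round steel bar lying 2 to 8 above the rail, reaching 68 from the pivot, bent to a hook at its end.
- hook_tab (a point): Upright thumb tab on the hook, a steel pin 9 dia from 6 to 31 above the rail's top, 45 from the pivot; this point is on its axis 20 above the rail's top. At joint 0 it lies 9.5 to the case's -x and 44 to +y of the pivot.
- button_jar: screw-top glass jar with a steel cap, 44 dia x 65 high, standing; origin under its centre; a bystander
- pin_pot: turned dark-wood pot, 46 dia x 46 high with a domed top and no hole; origin under its centre; a bystander
- scissors: steel scissors lying flat, about 210 x 85 x 10, blades towards own +x; origin at the pivot on the table; a bystander
- thimble: steel thimble, 19 dia x 25 high, mouth down; origin under its centre; a bystander
- bobbin: small steel disc, 21 dia x 11 high; origin under its centre; a bystander
- tape_case: white round tape-measure case, 54 dia x 14 high; origin under its centre; a bystander
Mind the look-alikes: they are no part of the job. What is shaped like the spool but purple or red is not meant.

How it is judged:
By the outcome, as a careful person would: the job done as asked, in the order asked, and still so for the second after the job is handed in, with the robot touching nothing.
It also fails if it takes over 69 s, if anything falls off the work surface, if the arm or the gripper's body presses on something with over 40 N, if the wrist force passes 120 N, or if a joint passes its speed limit or range.

## Robot

A 6-joint arm with a two-finger parallel gripper is mounted at the origin on the work surface. World frame = base frame: x ahead of the robot, y to its left, z up, the work surface at z = 0. Lengths are in m, angles in rad, forces in N, time in s.
With the tool pointing down it reaches from about 0.3 to 0.775 m from the base axis. Payload 14.6 kg.
Tool frame: the origin (TCP) lies at the very end of the fingers, on their centre line; the grasp point (between the pads) lies 19 mm behind it; z points along the fingers, x is the direction in which the jaws open and shut, and the axes are right-handed (so a half turn about z gives the same grasp; the last joint's range is limited). The gripper opens to 94 mm and grips with 3 to 60 N. Pads are 16 mm wide; open, the fingers measure 119 mm over their backs; the gripper's body (75 mm by 177 mm) begins 78 mm behind the grasp point.
Start: joints at [1.148, 0.3, 1.521, -0, 1.321, -0.067], TCP at [0.192, 0.516, 0.205] pointing down, gripper open.
Joint ranges: [-3.03, 3.03], [-0.79, 2.21], [0.23, 2.52], [-1.04, 4.18], [0, 3.07], [-2.55, 2.55]. Speed limits (rad/s): [2.22, 2.22, 2.57, 3.14, 3.14, 3.14].

## Interface

Orientations are given as [roll, pitch, yaw] about the fixed x, y, z axes, in that order (R = Rz(yaw) Ry(pitch) Rx(roll)).
In Python, from station import ctrl gives the robot as it stands.
- The arm moves only by the shell command python3 -m inch 'ROWS' [FORCE]. ROWS is JSON, one flat list of numbers, 7 for each row, row after row: the shift along the tool's x, y, z in cm, then the turn, a rotation vector about the tool's x, y, z in rad, then the opening, from 0 (shut) to 1 (fully open). In form: [tx, ty, tz, wx, wy, wz, claw, tx, ty, tz, wx, wy, wz, claw, ...]. A call has 1 to 20 rows; each row shifts and turns the commanded pose from where the row before left it, along the tool's axes as they then stand; what a row does not reach is not made up. A row lasts 1/8 s, in which the tool goes at most 62.5 mm and 10.7 degrees, less where a joint would pass 70% of its speed; a pose out of reach is approached as far as the arm can. A call is refused whole if a number of a shift passes 6.25 or a number of a turn 0.188, either way. A call with a gripper value outside its range is refused whole. The fingers move at their own pace and stop on an object; FORCE is the grip in N (left out, the last holds). Time passes only in rows, so rows that do not move let the fingers close. It gives the time, the measured TCP pose, the force and the opening at its end, in the units of the state.
- ctrl.get_obs(): the state, without advancing time (a new reading comes with each control period).
- ctrl.camera(name): name is "scene" or "top" or "wrist"; returns (picture, depth): 420x560x3 uint8, red, green, blue; 420x560 float32, m along the optical axis (not along the pixel's ray), 0 where there is no reading.
- ctrl.camera_params(name): a dict with "vertical_fov" (degrees; the focal length in pixels is half the picture's height over the tangent of half this angle, whatever the lens; pixels are square), "cx", "cy" (the principal point, pixels), "camera_from_world" (4x4, takes a point from world to camera coordinates); the wrist camera has in their place "mount" (4x4, takes a point from camera to tool coordinates, whose origin is the TCP and whose axes are the tool frame's). Camera axes: x right, y down, z forward; pixel columns grow to the right and rows downward; lengths in m; the calibration is good to about 2 mm. A picture is of the moment at which its call begins: read the wrist's pose just before it. camera_params takes no time and is no camera call.
- ctrl.hand_in(): hands the job in, once; it reports no verdict.
Trained networks look in the newest picture that a camera, given by its name, has taken for a name from the list of things; names that differ only in an ending like _2 or _b are one class to them, and where a whole thing is asked for, a point or a joint stands for the part that bears it (a point fixed in the world has none). Each returns a list of dicts, best first, with "score" (0 to 1); they miss things now and then, are a little off and sometimes report something else, mostly with a low value. They report only what shows in the picture. A call takes as long as a camera call. They do not tell look-alikes from the thing itself.
- ctrl.spot_in(camera, label): "bbox" ([centre column, centre row, width, height] in pixels, round what is visible of it).
- ctrl.place_of(camera, label): "centre" ([column, row] in pixels: a listed point, or the origin of a listed thing).
The state is a dict: "time_s": time; "qpos": joint angles; "joint_vel": joint speeds; "tau": joint torques, N m; "ee_pos": TCP position; "eef_rot": TCP orientation; "force": force on the tool from outside, world axes, zero at the start; "moment": the same for the moment, N m; "grip_width": finger opening in m.
Only numpy, scipy, OpenCV 4.12 (cv2) and the standard library are available. Lean on these libraries where they do the work, as an engineer would, in place of code of your own. Each camera call takes 0.05 s, during which the arm holds its last target. There are 200 camera calls.

## Working session

There is one attempt and no reset: what is moved stays moved. The work goes in short steps, Python scripts to look and compute and a shell command to move; the robot and the scene stay as the last step left them, time stands still between calls to the robot, and variables do not carry over. Pictures are saved under pics/ and viewed, about 8 in all and at most 12, crops included, and the job is handed in when it is done.

```bash
ls; mkdir -p pics
cat > h.py <<'E'
import numpy as np,cv2
from station import ctrl
from scipy.spatial.transform import Rotation as R
def K(p): return 210/np.tan(np.radians(p["vertical_fov"])/2)
def T_wc(name):
    p=ctrl.camera_params(name)
    if "mount" in p:
        o=ctrl.get_obs();T=np.eye(4);T[:3,:3]=R.from_euler('xyz',o["eef_rot"]).as_matrix();T[:3,3]=o["ee_pos"]
        return p,T@np.array(p["mount"])
    return p,np.linalg.inv(np.array(p["camera_from_world"]))
def cloud(p,T,d):
    f=K(p);v,u=np.mgrid[0:420,0:560]
    P=np.stack([(u-p["cx"])*d/f,(v-p["cy"])*d/f,d],-1)@T[:3,:3].T+T[:3,3]
    P[d==0]=np.nan;return P
def ray(p,T,uv,z):
    f=K(p);r=T[:3,:3]@np.array([(uv[0]-p["cx"])/f,(uv[1]-p["cy"])/f,1]);return T[:3,3]+r*(z-T[2,3])/r[2]
def snap(name):
    p,T=T_wc(name);im,d=ctrl.camera(name);return im,d,p,T,cloud(p,T,d)
def save(fn,im): cv2.imwrite("pics/"+fn,cv2.cvtColor(im,cv2.COLOR_RGB2BGR))
E
python3 - <<'E'
from h import *
a={}
for n in("top","scene"):
    im,d,p,T,P=snap(n);save(n+"0.png",im);np.savez(n+"0.npz",im=im,d=d,P=P)
    print(n,T[:3,3].round(3),K(p))
    for l,z in [("case_middle",.008),("post",.008),("spool",0),("lid_hinge",.079),("lid_edge",None),("hook_pivot",.083),("hook_tab",.103)]:
        r=ctrl.place_of(n,l)[:4]
        print(l,[(round(x["score"],2),np.round(x["centre"]).tolist(),ray(p,T,x["centre"],z).round(3).tolist() if z is not None else 0) for x in r])
o=ctrl.get_obs();print(o["time_s"],o["ee_pos"],o["eef_rot"],o["force"],o["grip_width"])
E
```

```text
pics
top [ 0.443 -0.032  1.256] 444.66347606127766
case_middle [(0.89, [265.0, 202.0], [0.555, 0.025, 0.008])]
post [(0.59, [271.0, 225.0], [0.49, 0.008, 0.008])]
spool [(0.64, [360.0, 265.0], [0.378, -0.241, 0.0]), (0.6, [365.0, 237.0], [0.457, -0.257, 0.0])]
lid_hinge [(0.65, [238.0, 203.0], [0.546, 0.095, 0.079])]
lid_edge [(0.9, [222.0, 197.0], 0)]
hook_pivot [(0.17, [272.0, 227.0], [0.481, 0.002, 0.083])]
hook_tab [(0.64, [312.0, 209.0], [0.527, -0.103, 0.103])]
scene [ 1.13  -0.67   0.856] 490.6610211959758
case_middle [(0.79, [298.0, 239.0], [0.55, 0.025, 0.008]), (0.41, [326.0, 150.0], [0.338, 0.392, 0.008])]
post [(0.47, [275.0, 230.0], [0.483, 0.009, 0.008])]
spool [(0.77, [183.0, 284.0], [0.458, -0.269, -0.0]), (0.61, [170.0, 259.0], [0.371, -0.241, 0.0]), (0.57, [146.0, 274.0], [0.369, -0.309, 0.0])]
lid_hinge [(0.73, [316.0, 206.0], [0.549, 0.088, 0.079])]
lid_edge [(0.89, [327.0, 150.0], 0)]
hook_pivot [(0.6, [169.0, 335.0], [0.605, -0.404, 0.083]), (0.49, [276.0, 237.0], [0.56, -0.068, 0.083])]
hook_tab [(0.45, [253.0, 234.0], [0.531, -0.112, 0.103])]
0.8 [0.19159448 0.51554397 0.20547275] [-3.14158264e+00 -5.00923391e-05  1.21497252e+00] [ 0.13704776 -0.62418787 -0.28713461] 0.09372638975600131
```

Run:
```python
import cv2
a=cv2.imread("pics/top0.png")[140:310,180:440];b=cv2.imread("pics/scene0.png")[120:360,100:420]
cv2.imwrite("pics/t1.png",cv2.resize(a,None,fx=3,fy=3,interpolation=3));cv2.imwrite("pics/s1.png",cv2.resize(b,None,fx=2.5,fy=2.5,interpolation=3))
```

```text
(no output)
```

View pics/t1.png

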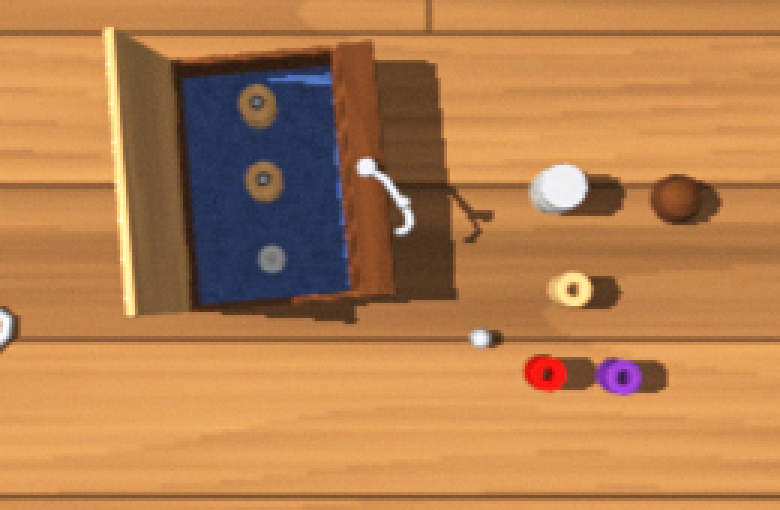

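View pics/s1.png

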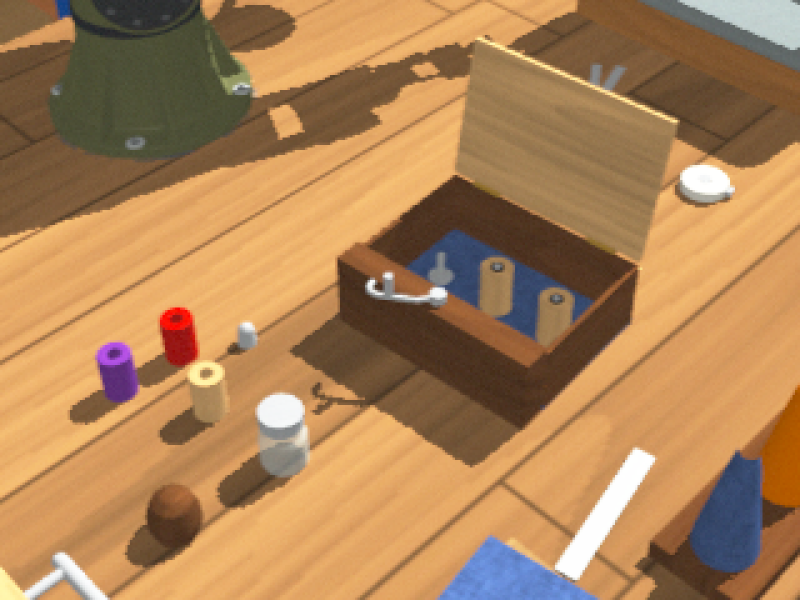

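Top crop (3x, offset 180,140): candidates for the spool are plain light wood at px (371,237), red at (362,264) and purple at (387,265). The two in the case, at (265,175) and (268,201), are fixed. I choose the light one. The bare post is at px (271,226), at the case's -x end. Next I'll refine from the depth.

Run:
```python
from h import *
for n in("top","scene"):
    z=np.load(n+"0.npz");P=z["P"];im=z["im"].astype(int)
    X,Y,Z=P[...,0],P[...,1],P[...,2]
    m=(abs(Z-.083)<.004)&(X>.38)&(X<.72)&(Y<.0)&(Y>-.13)
    q=P[m][:,:2].astype(np.float32)
    print(n,"rail",m.sum(),cv2.minAreaRect(q),np.median(Z[m]), "halves", [np.round(cv2.minAreaRect(q)[0],3)])
    vx=cv2.fitLine(q,cv2.DIST_HUBER,0,.01,.01).ravel();print("line",vx,np.arctan2(vx[1],vx[0]))
    for nm,(cx,cy) in dict(spool=(.457,-.262),s0=(.555,.025),s1=(.62,.03)).items():
        top=.05 if nm=="spool" else .06
        m=(np.hypot(X-cx,Y-cy)<.035)&(abs(Z-top)<.006)
        if m.sum()>5:
            c,r=cv2.minEnclosingCircle(P[m][:,:2].astype(np.float32));print(nm,m.sum(),np.round(c,4),round(r,4),np.median(Z[m]))
    m=(Z>.1)&(X>.4)&(X<.72)&(Y>.05)&(Y<.2)
    A=P[m];c=A.mean(0);u,s,v=np.linalg.svd(A-c,full_matrices=False);print("lid n",c,v[2],A.min(0),A.max(0))
```

```text
top rail 908 ((0.5616245269775391, -0.08071170747280121), (0.0799189880490303, 0.22800777852535248), 83.79779052734375) 0.08273007476937055 halves [array([ 0.562, -0.081])]
line [ 0.996224    0.08682027  0.5640765  -0.07599496] 0.08692972
spool 83 [ 0.4587 -0.2649] 0.0155 0.04892710822844948
s0 113 [0.557  0.0153] 0.0163 0.06028082738879892
s1 117 [0.627  0.0213] 0.0165 0.06098024619372833
lid n [0.54812022 0.10692299 0.17701211] [-0.08419054  0.97357151 -0.21229806] [0.43533913 0.08227745 0.10000893] [0.66220615 0.13282077 0.23239062]
scene rail 923 ((0.5670577883720398, -0.08401568233966827), (0.22656340897083282, 0.05124481022357941), 5.414099216461182) 0.08298235274976173 halves [array([ 0.567, -0.084])]
line [ 0.9965838   0.08258779  0.5765243  -0.07706129] 0.082681954
spool 121 [ 0.4614 -0.2654] 0.0172 0.049490687395290944
s0 121 [0.5578 0.0144] 0.0176 0.06053196963457719
s1 132 [0.627  0.0207] 0.0185 0.060262738598744925
lid n [0.55693336 0.10552997 0.16742776] [ 0.08712721 -0.97656912  0.19677805] [0.43602606 0.07923521 0.10004186] [0.6642484  0.13375098 0.2308425 ]
```

```bash
python3 -m inch '[0,0,0,0,0,0.188,0.6,0,0,0,0,0,0.188,0.6,0,0,0,0,0,0.188,0.6,0,0,0,0,0,0.188,0.6,0,0,0,0,0,0.188,0.6,0,0,0,0,0,0.188,0.6]' 20
python3 -m inch '[1.11,4.45,0.25,0,0,0,0.6,1.11,4.45,0.25,0,0,0,0.6,1.11,4.45,0.25,0,0,0,0.6,1.11,4.45,0.25,0,0,0,0.6,1.11,4.45,0.25,0,0,0,0.6,1.11,4.45,0.25,0,0,0,0.6,1.11,4.45,0.25,0,0,0,0.6,1.11,4.45,0.25,0,0,0,0.6,1.11,4.45,0.25,0,0,0,0.6,1.11,4.45,0.25,0,0,0,0.6,1.11,4.45,0.25,0,0,0,0.6,1.11,4.45,0.25,0,0,0,0.6,1.11,4.45,0.25,0,0,0,0.6,1.11,4.45,0.25,0,0,0,0.6,1.11,4.45,0.25,0,0,0,0.6,1.11,4.45,0.25,0,0,0,0.6,1.11,4.45,0.25,0,0,0,0.6,1.11,4.45,0.25,0,0,0,0.6,0,0,0,0,0,0,0.6,0,0,0,0,0,0,0.6]'
python3 - <<'E'
from h import *
im,d,p,T,P=snap("wrist");np.savez("w1.npz",im=im,d=d,P=P);save("w1.png",im)
X,Y,Z=P[...,0],P[...,1],P[...,2]
m=(np.hypot(X-.46,Y+.265)<.035)&(abs(Z-.05)<.006)
print(m.sum(),T[:3,3])
if m.sum()>5:
    c,r=cv2.minEnclosingCircle(P[m][:,:2].astype(np.float32));print(c,r,np.median(Z[m]))
print([(x["score"],x["centre"],ray(p,T,x["centre"],0).round(4)) for x in ctrl.place_of("wrist","spool")])
o=ctrl.get_obs();print(o["ee_pos"],o["eef_rot"],o["grip_width"],o["force"])
E
```

```text
time_s: 1.55
ee_pos: [0.1916, 0.5155, 0.2054]
eef_rot: [3.142, 0.0, 0.084]
force: [-0.4, -0.3, -0.3]
grip_width: 0.056
time_s: 4.05
ee_pos: [0.4623, -0.2638, 0.1603]
eef_rot: [-3.141, 0.0, 0.09]
force: [0.1, 0.4, 0.1]
grip_width: 0.0563
699 [ 0.45476011 -0.19434105  0.33956801]
(0.4568595886230469, -0.26621872186660767) 0.016078829765319824 0.049855205584284135
[(0.9, [210.3, 179.1], array([ 0.3786, -0.2464,  0.    ])), (0.71, [207.3, 233.1], array([ 0.3772, -0.3092,  0.    ])), (0.58, [282.9, 200.7], array([ 0.4607, -0.2635,  0.    ]))]
[ 0.46251004 -0.2634071   0.16069492] [ 3.14154595e+00 -1.98844900e-04  9.08305552e-02] 0.05652148115381854 [0.40040107 0.10483021 1.18361326]
```

View pics/w1.png

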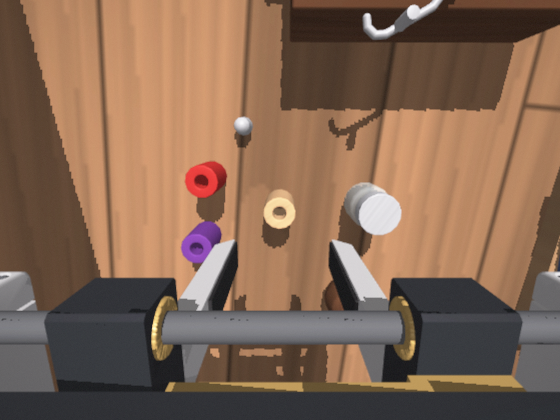

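Wrist view: the light spool at (280,210) is centred between the fingers. Red is at (206,180), purple at (200,245) and the jar at (375,210), all clear. Descend and grasp.

```bash
python3 -m inch '[-0.47,0.16,3.4,0,0,0,0.6,0,0,3.4,0,0,0,0.6,0,0,3.5,0,0,0,0.6,0,0,2.4,0,0,0,0.6,0,0,1.0,0,0,0,0.6,0,0,0,0,0,0,0.6,0,0,0,0,0,0,0.1,0,0,0,0,0,0,0.1,0,0,0,0,0,0,0.1,0,0,0,0,0,0,0.1,0,0,0,0,0,0,0.1]' 20
python3 -m inch '[0,0,-1,0,0,0,0.1,0,0,-4,0,0,0,0.1,0,0,-5,0,0,0,0.1,0,0,-4,0,0,0,0.1,0,0,0,0,0,0,0.1,0,0,0,0,0,0,0.1]'
python3 - <<'E'
from h import *
o=ctrl.get_obs();print(o["ee_pos"],o["eef_rot"],o["grip_width"],o["force"])
E
```

```text
time_s: 5.52
ee_pos: [0.4582, -0.2664, 0.0239]
eef_rot: [3.141, -0.001, 0.09]
force: [-0.8, 0.8, 6.5]
grip_width: 0.031
time_s: 6.28
ee_pos: [0.4577, -0.266, 0.1628]
eef_rot: [-3.141, 0.001, 0.09]
force: [0.0, 0.6, -0.3]
grip_width: 0.0307
[ 0.45765383 -0.26604332  0.16281588] [-3.14096176e+00  7.75980337e-04  8.99648161e-02] 0.030674877125962077 [ 0.01986241  0.55861391 -0.29284645]
```

```bash
python3 -m inch '[0.93,-3.75,0,0,0,0,0.1,0.93,-3.75,0,0,0,0,0.1,0.93,-3.75,0,0,0,0,0.1,0.93,-3.75,0,0,0,0,0.1,0.93,-3.75,0,0,0,0,0.1,0,0,0,0,0,0,0.1,0,0,0,0,0,0,0.1]'
python3 - <<'E'
from h import *
im,d,p,T,P=snap("wrist");np.savez("w2.npz",im=im,d=d,P=P);save("w2.png",im)
X,Y,Z=P[...,0],P[...,1],P[...,2]
for l,z in (("post",.008),("case_middle",.008),("hook_pivot",.083),("hook_tab",.103),("lid_hinge",.079)):
    print(l,[(x["score"],x["centre"],ray(p,T,x["centre"],z).round(4)) for x in ctrl.place_of("wrist",l)[:3]])
for c0 in((.557,.015),(.627,.021)):
    m=(np.hypot(X-c0[0],Y-c0[1])<.03)&(abs(Z-.06)<.006)
    if m.sum()>5:
        c,r=cv2.minEnclosingCircle(P[m][:,:2].astype(np.float32));print(m.sum(),c,r,np.median(Z[m]))
m=(np.hypot(X-.487,Y-.009)<.03)&(Z>.025)&(Z<.05);print("post hi",m.sum(),np.nanmean(P[m],0) if m.sum() else 0)
m=(np.hypot(X-.487,Y-.009)<.022)&(Z>.0092)&(Z<.016);print("foot",m.sum(),cv2.minEnclosingCircle(P[m][:,:2].astype(np.float32)) if m.sum() else 0)
o=ctrl.get_obs();print(o["ee_pos"],o["eef_rot"],o["grip_width"],o["force"])
E
```

```text
time_s: 7.15
ee_pos: [0.4871, -0.0756, 0.1626]
eef_rot: [-3.141, 0.001, 0.09]
force: [-0.4, 0.4, -0.5]
grip_width: 0.0308
post [(0.59, [290.2, 119.8], array([0.4851, 0.0118, 0.008 ]))]
case_middle [(0.62, [356.9, 124.1], array([0.5546, 0.0137, 0.008 ]))]
hook_pivot [(0.58, [372.9, 225.8], array([ 0.5643, -0.0741,  0.083 ]))]
hook_tab [(0.9, [334.8, 267.3], array([ 0.5319, -0.1074,  0.103 ]))]
lid_hinge [(0.9, [387.5, 15.2], array([0.5501, 0.09  , 0.079 ]))]
1193 (0.5555862188339233, 0.014507407322525978) 0.016802070662379265 0.06071062458744503
1253 (0.6249761581420898, 0.021133534610271454) 0.01729782484471798 0.06058198369458556
post hi 48 [0.48566774 0.00799685 0.03920013]
foot 480 ((0.48690637946128845, 0.009148084558546543), 0.02190982922911644)
[ 0.4873885  -0.07590203  0.16335937] [-3.14158175e+00  1.53957133e-04  8.90944644e-02] 0.030560403333699467 [-0.46207737 -0.31873352 -0.38464296]
```

View pics/w2.png

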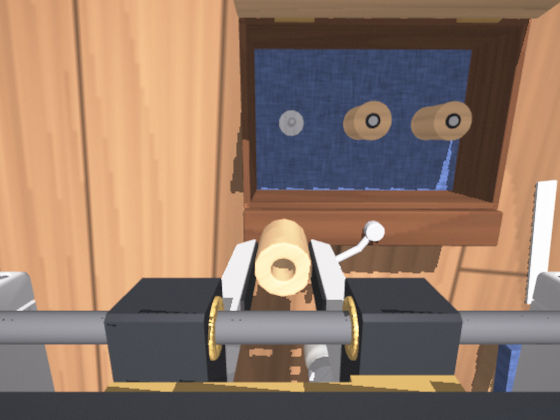

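Wrist view: the bare post is at (291,123), with the held spool hanging below it at (283,265). I'll measure the spool's offset in the hand with the same camera.

Run:
```python
from h import *
z=np.load("w2.npz");P=z["P"];im=z["im"].astype(int);X,Y,Z=P[...,0],P[...,1],P[...,2]
m=(np.hypot(X-.487,Y+.076)<.03)&(abs(Z-.189)<.006)&(im[...,0]-im[...,2]>50)
c,r=cv2.minEnclosingCircle(P[m][:,:2].astype(np.float32));print(m.sum(),c,r,np.median(Z[m]))
m=(np.hypot(X-.486,Y-.008)<.012)&(Z>.036)&(Z<.05);A=P[m];print(m.sum(),A.min(0),A.max(0))
v,u=np.nonzero(m);print(u.min(),u.max(),v.min(),v.max())
```

```text
1925 (0.4865284860134125, -0.075335294008255) 0.01693558692932129 0.18844023040447308
44 [0.48180266 0.00458166 0.03631939] [0.4893859  0.01200595 0.04381511]
287 295 118 126
```

```bash
python3 -m inch '[0.34,-4.17,0,0,0,0,0.1,0.34,-4.16,0,0,0,0,0.1,0,0,0,0,0,0,0.1,0,0,3,0,0,0,0.1,0,0,3,0,0,0,0.1,0,0,2.4,0,0,0,0.1,0,0,0.7,0,0,0,0.1,0,0,0.7,0,0,0,0.1,0,0,0.7,0,0,0,0.1,0,0,0,0,0,0,0.1]'
python3 - <<'E'
from h import *
im,d,p,T,P=snap("wrist");save("w3.png",im)
o=ctrl.get_obs();print(o["ee_pos"],o["eef_rot"],o["grip_width"],o["force"],o["moment"])
E
```

```text
time_s: 8.7
ee_pos: [0.4868, 0.0082, 0.0584]
eef_rot: [-3.142, 0.0, 0.09]
force: [0.1, 0.1, -1.0]
grip_width: 0.0307
[0.48690966 0.00817483 0.05866243] [ 3.14154975e+00 -2.47023233e-04  9.00255959e-02] 0.030805740815701584 [-0.44010569  0.68803972 -0.29529544] [-0.06970768  0.0345286   0.00837162]
```

No contact force 9 mm below the tip, so it is threading.

```bash
python3 -m inch '[0,0,0.8,0,0,0,0.1,0,0,0.8,0,0,0,0.1,0,0,0.5,0,0,0,0.1,0,0,0.2,0,0,0,0.1,0,0,0.1,0,0,0,0.1,0,0,0,0,0,0,0.1]'
```

```text
time_s: 9.5
ee_pos: [0.4868, 0.0082, 0.0345]
eef_rot: [3.142, -0.0, 0.09]
force: [0.2, 1.0, -0.1]
grip_width: 0.0309
```

```bash
python3 -m inch '[0,0,0,0,0,0,0.42,0,0,0,0,0,0,0.42,0,0,0,0,0,0,0.42,0,0,-2,0,0,0,0.42,0,0,-4,0,0,0,0.42,0,0,-5,0,0,0,0.42,0,0,-5.5,0,0,0,0.42,0,0,-5.5,0,0,0,0.42,0,0,0,0,0,0,0.42,0,0,0,0,0,0,0.42]'
python3 - <<'E'
from h import *
im,d,p,T,P=snap("wrist");save("w4.png",im);X,Y,Z=P[...,0],P[...,1],P[...,2]
for c0 in((.486,.008),(.557,.015),(.627,.021)):
    m=(np.hypot(X-c0[0],Y-c0[1])<.03)&(abs(Z-.06)<.01)
    if m.sum()>5:
        c,r=cv2.minEnclosingCircle(P[m][:,:2].astype(np.float32));print(m.sum(),c,r,np.median(Z[m]))
m=(Z>.1)&(Z<.24)&(X>.45)&(X<.66)&(Y>.07)&(Y<.16)
A=P[m];print("lid",m.sum(),A.min(0),A.max(0),A[A[:,2].argmax()])
o=ctrl.get_obs();print(o["ee_pos"],o["eef_rot"],o["grip_width"],o["force"])
E
```

```text
time_s: 10.75
ee_pos: [0.4865, 0.0082, 0.2536]
eef_rot: [-3.141, 0.001, 0.09]
force: [-0.3, -0.2, -1.0]
grip_width: 0.0392
455 (0.48482638597488403, 0.00842390488833189) 0.016017969697713852 0.05987075435823469
591 (0.555220901966095, 0.01481920387595892) 0.016817111521959305 0.060665835591872996
617 (0.624675989151001, 0.02091718651354313) 0.01684299297630787 0.06050518599170501
lid 16155 [0.45000656 0.08223093 0.10003277] [0.65936069 0.13155275 0.22997891] [0.48837976 0.1143058  0.22997891]
[0.48631823 0.00823675 0.25315025] [-3.14131756e+00  2.02022948e-03  8.99750733e-02] 0.039842535507286135 [0.54071975 0.03098627 0.09928448]
```

View pics/w4.png

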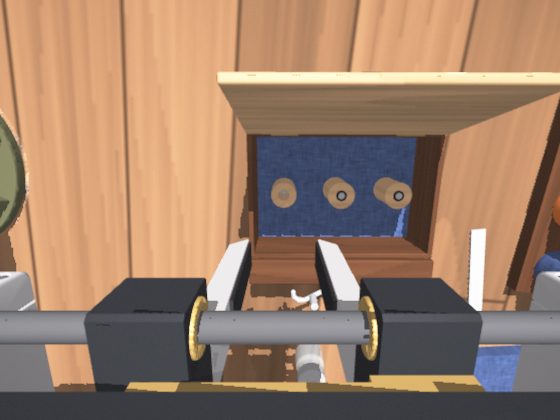

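Wrist view: the loose spool at (284,193) is in line with the fixed ones at (340,193) and (395,193), and all tops are at 0.060, so it is fully down. Now go behind the lid, whose top edge is at row 78.

```bash
python3 -m inch '[0,0,-1.5,0,0,0,0,3.5,-4.5,0,0,0,0,0,3.5,-4.5,0,0,0,0,0,3.5,-4.5,0,0,0,0,0,0,-0.5,0,0,0,0,0,0,0,3.5,0,0,0,0,0,0,3.5,0,0,0,0,0,0,0,0,0,0,0]'
python3 - <<'E'
from h import *
o=ctrl.get_obs();e=o["ee_pos"]-np.array([.556,.0145,0]);c,s=np.cos(.09),np.sin(.09)
print(e[0]*c+e[1]*s,-e[0]*s+e[1]*c,e[2],o["force"],o["qpos"])
for t in np.arange(1.8,-.01,-.2):
    y=76-120*np.cos(t)+4*np.sin(t)+8;z=79+120*np.sin(t)+4*np.cos(t);print(round(t,2),round(y),round(z))
E
```

```text
time_s: 11.8
ee_pos: [0.5776, 0.1562, 0.1978]
eef_rot: [3.141, 0.004, 0.089]
force: [-0.1, 0.8, -0.0]
grip_width: 0.0001
0.03426484258085042 0.13920642690774723 0.1977666478509329 [-0.05719293  0.78160317 -0.01471565] [ 2.02979859e-01  4.16685215e-01  1.38144270e+00 -9.54546238e-05
  1.34792302e+00  1.13593741e-01]
1.8 115 195
1.6 92 199
1.4 68 198
1.2 44 192
1.0 23 182
0.8 3 168
0.6 -13 150
0.4 -25 129
0.2 -33 107
0.0 -36 83
```

```bash
python3 -m inch '[0,1.2,0,0,0,0,0,0,1.2,0,0,0,0,0,0,1.2,0,0,0,0,0,0,1.1,-0.1,0,0,0,0,0,1.2,0,0,0,0,0,0,1.2,0.1,0,0,0,0,0,1.2,0.3,0,0,0,0,0,1.2,0.3,0,0,0,0,0,1.1,0.5,0,0,0,0,0,1.0,0.5,0,0,0,0,0,1.0,0.7,0,0,0,0,0,1.0,0.7,0,0,0,0,0,0.8,0.9,0,0,0,0,0,0.8,0.9,0,0,0,0]'
python3 -m inch '[0,0.6,1.0,0,0,0,0,0,0.6,1.1,0,0,0,0,0,0.4,1.1,0,0,0,0,0,0.4,1.1,0,0,0,0,0,0,0,0,0,0,0]'
python3 - <<'E'
from h import *
im,d,p,T,P=snap("scene");X,Y,Z=P[...,0],P[...,1],P[...,2]
o=ctrl.get_obs();e=P-np.array([.556,.0145,0]);c,s=np.cos(.09),np.sin(.09)
x=e[...,0]*c+e[...,1]*s;y=-e[...,0]*s+e[...,1]*c
m=(x>.07)&(x<.105)&(y<.07)&(y>-.065)&(Z>.075)&(Z<.2)
for a in(-.06,-.03,0,.03,.06): 
    k=m&(abs(y-a)<.01)
    print(a,k.sum(),np.median(Z[k]) if k.any() else 0)
print(o["force"])
E
```

```text
time_s: 13.55
ee_pos: [0.5925, 0.0052, 0.1508]
eef_rot: [3.142, 0.0, 0.09]
force: [0.2, 1.4, 0.6]
grip_width: 0.0005
time_s: 14.18
ee_pos: [0.5938, -0.0144, 0.1074]
eef_rot: [-3.141, 0.002, 0.09]
force: [0.4, -0.7, 0.4]
grip_width: -0.0
-0.06 59 0.10895758316506965
-0.03 73 0.10418926560545116
0 73 0.09837718830570852
0.03 66 0.09269946506879356
0.06 73 0.08721301232216638
[ 0.61689499 -0.10951949 -0.6742517 ]
```

Lid at about 0.18 rad, following the finger. Press it shut.

```bash
python3 -m inch '[0,0.1,0.8,0,0,0,0,0,0.1,0.8,0,0,0,0,0,0.1,0.5,0,0,0,0,0,0,0.3,0,0,0,0,0,0,0.1,0,0,0,0,0,0,0,0,0,0,0]'
python3 - <<'E'
from h import *
im,d,p,T,P=snap("scene");save("s2.png",cv2.resize(im[150:320,180:420],None,fx=3,fy=3));X,Y,Z=P[...,0],P[...,1],P[...,2]
o=ctrl.get_obs();e=P-np.array([.556,.0145,0]);c,s=np.cos(.09),np.sin(.09)
x=e[...,0]*c+e[...,1]*s;y=-e[...,0]*s+e[...,1]*c
m=(x>.07)&(x<.105)&(Z>.075)&(Z<.2)
for a in(-.09,-.06,-.03,0,.03,.06): 
    k=m&(abs(y-a)<.01)
    print(a,k.sum(),np.median(Z[k]) if k.any() else 0)
print(o["force"],o["ee_pos"])
for l,z in(("hook_tab",.103),("hook_pivot",.083),("stud",.083)):
    print(l,[(q["score"],q["centre"],ray(p,T,q["centre"],z).round(4)) for q in ctrl.place_of("scene",l)[:3]])
E
```

```text
time_s: 14.98
ee_pos: [0.5945, -0.0172, 0.0835]
eef_rot: [-3.142, -0.0, 0.09]
force: [-0.4, 0.2, -0.4]
grip_width: 0.0008
-0.09 104 0.08312928985149098
-0.06 152 0.08431311007434988
-0.03 97 0.08328411624847831
0 88 0.08319650138082058
0.03 86 0.08363911456971479
0.06 81 0.08374431275941552
[0.31793501 0.53020896 0.13441339] [ 0.59454868 -0.01718545  0.08355195]
hook_tab [(0.64, [256.0, 235.1], array([ 0.5386, -0.11  ,  0.103 ])), (0.39, [275.8, 238.8], array([ 0.5788, -0.0873,  0.103 ])), (0.3, [316.0, 206.1], array([0.5676, 0.0642, 0.103 ]))]
hook_pivot [(0.59, [274.5, 237.9], array([ 0.5599, -0.0718,  0.083 ]))]
stud [(0.77, [287.9, 228.6], array([ 0.56  , -0.0266,  0.083 ]))]
```

View pics/s2.png

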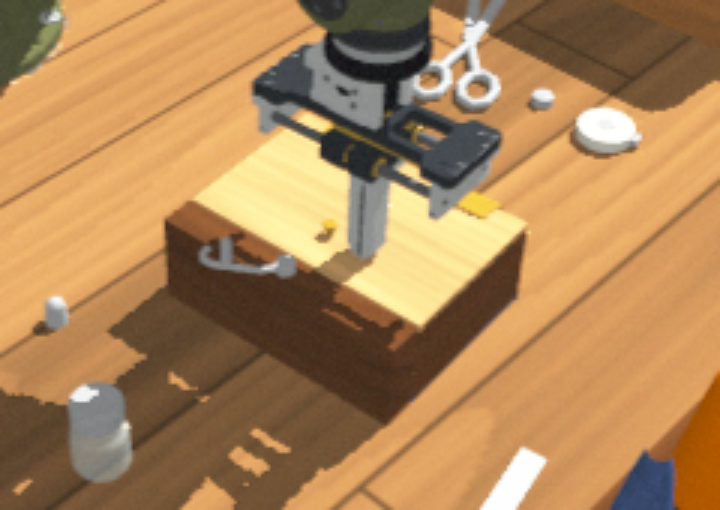

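Scene crop: the lid is flat, the stud sits at (330,228), and the hook tab at (225,248) has its arm along the rail to -x. Press 2 mm more, then swing the hook from outside by its tab.

```bash
python3 -m inch '[0,0,0.1,0,0,0,0,0,0,0.1,0,0,0,0,0,0,0,0,0,0,0]'
python3 -m inch '[0,0,-2.5,0,0,0,0,0,0,-2.4,0,0,0,0,-2.5,3.7,0,0,0,0,0,-2.5,3.7,0,0,0,0,0,-2.5,3.7,0,0,0,0,0,0,0,0,0,0,0,0]'
python3 - <<'E'
from h import *
im,d,p,T,P=snap("wrist");save("w5.png",im);X,Y,Z=P[...,0],P[...,1],P[...,2]
c,s=np.cos(.09),np.sin(.09)
def cs(P): e=np.asarray(P)-np.array([.556,.0145,0]);return np.stack([e[...,0]*c+e[...,1]*s,-e[...,0]*s+e[...,1]*c,e[...,2]],-1)
Q=cs(P);m=(abs(Q[...,0])<.08)&(Q[...,1]<-.04)&(Q[...,1]>-.15)&(Q[...,2]>.104)&(Q[...,2]<.118)
print("tab?",m.sum(),np.median(Q[m],0) if m.any() else 0)
for a in(-.09,-.065,-.03,0.03):
    m=(Q[...,0]>.04)&(Q[...,0]<.1)&(abs(Q[...,1]-a)<.006)&(Q[...,2]>.07);print(a,m.sum(),np.median(Q[...,2][m]) if m.any() else 0)
for l,z in(("hook_tab",.103),("hook_pivot",.083),("stud",.083)):
    print(l,[(q["score"],q["centre"],cs(ray(p,T,q["centre"],z)).round(4)) for q in ctrl.place_of("wrist",l)[:2]])
o=ctrl.get_obs();print(cs(o["ee_pos"]),o["force"])
E
```

```text
time_s: 15.55
ee_pos: [0.5947, -0.0172, 0.0831]
eef_rot: [3.141, -0.001, 0.09]
force: [-7.3, 0.4, 15.3]
grip_width: 0.0006
time_s: 16.3
ee_pos: [0.5288, -0.1365, 0.1306]
eef_rot: [3.141, -0.0, 0.087]
force: [0.1, 0.6, 0.4]
grip_width: 0.0005
tab? 172 [-0.03552587 -0.11953855  0.1137669 ]
-0.09 1383 0.08298918668159419
-0.065 1525 0.08301666056743476
-0.03 1685 0.08309223476244343
0.03 0 0
hook_tab [(0.92, [293.2, 199.6], array([-0.035 , -0.1196,  0.103 ]))]
hook_pivot [(0.65, [341.5, 155.4], array([ 0.0005, -0.0911,  0.083 ]))]
stud [(0.58, [344.4, 75.5], array([ 0.0002, -0.0375,  0.083 ]))]
[-0.03904687 -0.14535423  0.13043644] [-0.46781551 -0.19338995 -0.10080133]
```

View pics/w5.png

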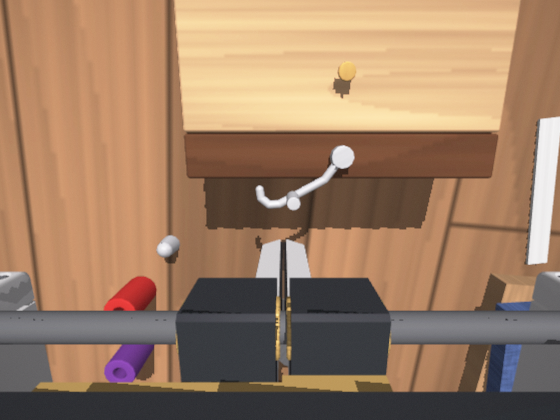

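Wrist view: the tab is at (293,200), the pivot at (342,157) and the stud at (346,71). These agree with the given geometry (tab at case -35.5, -119.5 mm), and the lid is flush at 0.083.

```bash
python3 -m inch '[0,0,1.7,0,0,0,0,0,0,1.7,0,0,0,0,0,-1,0,0,0,0,0,0,-1,0,0,0,0,0,0,-1,0,0,0,0,0,0,-1,0,0,0,0,0,0,-1,0,0,0,0,0,0,-1,0,0,0,0,0,0,-1,0,0,0,0,0,0,0,0,0,0,0,0]'
python3 - <<'E'
from h import *
im,d,p,T,P=snap("wrist");save("w6.png",im)
c,s=np.cos(.09),np.sin(.09)
def cs(P): e=np.asarray(P)-np.array([.556,.0145,0]);return np.stack([e[...,0]*c+e[...,1]*s,-e[...,0]*s+e[...,1]*c,e[...,2]],-1)
Q=cs(P);m=(abs(Q[...,0])<.07)&(Q[...,1]<-.03)&(Q[...,1]>-.15)&(Q[...,2]>.108)&(Q[...,2]<.118)
o=ctrl.get_obs();print(cs(o["ee_pos"]),o["force"])
print("tab?",m.sum(),np.median(Q[m],0) if m.any() else 0)
print([(q["score"],q["centre"],cs(ray(p,T,q["centre"],.103)).round(4)) for q in ctrl.place_of("wrist","hook_tab")[:2]])
E
```

```text
time_s: 17.75
ee_pos: [0.5234, -0.064, 0.0965]
eef_rot: [-3.141, 0.0, 0.091]
force: [-0.1, 0.4, 0.6]
grip_width: 0.0006
[-0.0395944  -0.07566147  0.09642616] [-0.78071151  0.12263133 -0.5119159 ]
tab? 488 [-0.03592234 -0.06608317  0.11370447]
[(0.69, [297.8, 231.5], array([-0.0323, -0.0591,  0.103 ]))]
```

```bash
python3 -m inch '[0,1,0,0,0,0,0,-1.4,0,0,0,0,0,0,-1.3,0,0,0,0,0,0,0,-1.6,0,0,0,0,0,0,-1.6,0,0,0,0,0,0,0,0,0,0,0,0,1,0,0,0,0,0,0,1,0,0,0,0,0,0,0.8,0,0,0,0,0,0,0.6,0,0,0,0,0,0,0.3,0,0,0,0,0,0,0,0,0,0,0,0,0,0,0,0,0,0,0]'
python3 - <<'E'
from h import *
im,d,p,T,P=snap("wrist");save("w7.png",im)
c,s=np.cos(.09),np.sin(.09)
def cs(P): e=np.asarray(P)-np.array([.556,.0145,0]);return np.stack([e[...,0]*c+e[...,1]*s,-e[...,0]*s+e[...,1]*c,e[...,2]],-1)
o=ctrl.get_obs();print(cs(o["ee_pos"]),o["force"])
print([(q["score"],q["centre"],cs(ray(p,T,q["centre"],.103)).round(4)) for q in ctrl.place_of("wrist","hook_tab")[:2]])
E
```

```text
[-0.03962965 -0.07606595  0.09635031] [-0.38993712 -0.75601288 -0.09055719]
[(0.61, [296.8, 233.3], array([-0.033 , -0.0608,  0.103 ]))]$: bad value
```

View pics/w7.png

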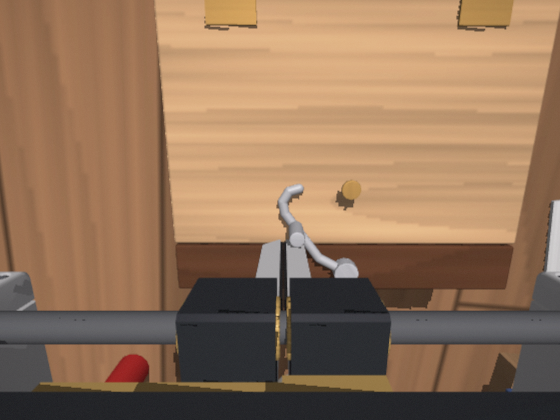

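The call was refused because one row had an extra number, so nothing moved. The picture shows the hook partway, with its tab at (297,238) in front of the finger. Retyping the rows.

```bash
python3 -m inch '[0,1,0,0,0,0,0, -1.4,0,0,0,0,0,0, -1.3,0,0,0,0,0,0, 0,-1.6,0,0,0,0,0, 0,-1.6,0,0,0,0,0, 0,0,0,0,0,0,0, 1,0,0,0,0,0,0, 1,0,0,0,0,0,0, 0.8,0,0,0,0,0,0, 0.6,0,0,0,0,0,0, 0.3,0,0,0,0,0,0, 0,0,0,0,0,0,0]'
python3 - <<'E'
from h import *
im,d,p,T,P=snap("wrist");save("w8.png",im)
c,s=np.cos(.09),np.sin(.09)
def cs(P): e=np.asarray(P)-np.array([.556,.0145,0]);return np.stack([e[...,0]*c+e[...,1]*s,-e[...,0]*s+e[...,1]*c,e[...,2]],-1)
o=ctrl.get_obs();print(cs(o["ee_pos"]),o["force"])
print([(q["score"],q["centre"],cs(ray(p,T,q["centre"],.103)).round(4)) for q in ctrl.place_of("wrist","hook_tab")[:2]])
E
```

```text
time_s: 19.45
ee_pos: [0.5317, -0.0421, 0.0965]
eef_rot: [3.141, -0.0, 0.09]
force: [-0.3, 0.1, 0.3]
grip_width: 0.0005
[-0.02938243 -0.05417562  0.09651531] [ 0.21423026  0.28361268 -1.06375635]
[(0.62, [314.1, 248.8], array([-0.0122, -0.0488,  0.103 ]))]
```

```bash
python3 -m inch '[0.2,0,0,0,0,0,0, 0.1,0,0,0,0,0,0, 0,0,0,0,0,0,0]'; python3 -m inch '[0.1,0,0,0,0,0,0, 0,0,0,0,0,0,0]';python3 -m inch '[0.1,0,0,0,0,0,0, 0,0,0,0,0,0,0]'
```

```text
time_s: 19.92
ee_pos: [0.5345, -0.0417, 0.0965]
eef_rot: [3.142, -0.0, 0.09]
force: [-0.4, -0.2, 0.1]
grip_width: 0.0003
time_s: 20.18
ee_pos: [0.5355, -0.0416, 0.0964]
eef_rot: [3.142, -0.0, 0.09]
force: [-0.5, -0.2, -0.1]
grip_width: 0.0006
time_s: 20.42
ee_pos: [0.5362, -0.0415, 0.0964]
eef_rot: [-3.141, 0.001, 0.09]
force: [-4.7, 0.4, 1.4]
grip_width: 0.0004
```

```bash
python3 -m inch '[0.1,0,0,0,0,0,0, 0,0,0,0,0,0,0]'
python3 -m inch '[-1.5,0,0,0,0,0,0, 0,0,-4,0,0,0,0, -3,3,-4,0,0,0,0, -3,4,-2,0,0,0,0, 0,0,0,0,0,0,0, 0,0,0,0,0,0,0]'
python3 - <<'E'
from h import *
c,s=np.cos(.09),np.sin(.09)
def cs(P): e=np.asarray(P)-np.array([.556,.0145,0]);return np.stack([e[...,0]*c+e[...,1]*s,-e[...,0]*s+e[...,1]*c,e[...,2]],-1)
im,d,p,T,P=snap("wrist");save("w9.png",im);Q=cs(P)
m=(abs(Q[...,0])<.06)&(Q[...,1]<-.02)&(Q[...,1]>-.12)&(Q[...,2]>.108)&(Q[...,2]<.118)
print("tab",m.sum(),np.median(Q[m],0) if m.any() else 0)
for a in(-.09,-.065,-.03,0.03):
    m=(Q[...,0]>.04)&(Q[...,0]<.1)&(abs(Q[...,1]-a)<.006)&(Q[...,2]>.07);print(a,m.sum(),np.median(Q[...,2][m]) if m.any() else 0)
print([(q["score"],q["centre"],cs(ray(p,T,q["centre"],.103)).round(4)) for q in ctrl.place_of("wrist","hook_tab")[:2]])
E
```

```text
time_s: 20.68
ee_pos: [0.5365, -0.0414, 0.0963]
eef_rot: [-3.141, 0.003, 0.09]
force: [-9.6, -0.2, 5.6]
grip_width: 0.0003
time_s: 21.42
ee_pos: [0.4693, -0.1177, 0.1963]
eef_rot: [3.142, -0.0, 0.09]
force: [0.1, 0.6, -0.4]
grip_width: 0.0007
tab 114 [-0.01092485 -0.04773637  0.11382167]
-0.09 818 0.08308321630630802
-0.065 836 0.08304689115949418
-0.03 928 0.0831123244802594
0.03 1096 0.08311571187756989
[(0.81, [388.9, 125.4], array([-0.0095, -0.0445,  0.103 ]))]
```

View pics/w9.png

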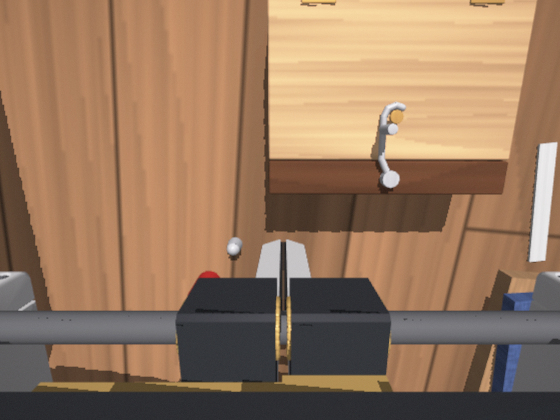

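Wrist view: the hook's bend is round the stud at (397,115), with the tab at case (-10.9, -47.7) mm against (-9.5, -48) for home. The lid is flat and flush, and the robot is clear.

```bash
python3 -c "
from station import ctrl
print(ctrl.hand_in(), ctrl.get_obs()['time_s'])"
```

```text
the job is handed in; nothing more can be done
the job is handed in; nothing more can be done
```

The job is done and handed in at about 21.5 s of the 69 s allowed. The light-wood spool is on the bare post, the lid is closed, and the hook is home round the stud, done in that order.

| Last check | Measured | Expected |
|---|---|---|
| Spool top, after release | 0.0599 m | 0.060 m; fixed spools read 0.0605 m |
| Lid top and rail top | 0.083 m | 0.083 m |
| Hook tab in the case frame (x, y) | (-10.9, -47.7) mm by depth; (-9.5, -44.5) mm by the network | (-9.5, -48) mm |

- **Stop contact:** the hook's stop was felt as the push force rose from about 0.5 N to about 10 N. The highest force read was about 17 N, when pressing the lid shut.
- **Disagreement:** the two hook tab readings differ by 1.4 mm in x and about 3 mm in y. I took the stop contact and the picture as the better evidence.
- **Refused call:** one move was refused because of a typing slip. Nothing moved, and I retyped it.
- **Not checked:** I did not measure the bystanders again at the end. No unexpected force was read near any of them.

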